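# Close the full sharps box

## Robot

A 6-joint arm with a two-finger parallel gripper is mounted at the origin on a cart in front of the work surface, level with it; the furniture and walls round the work are solid. World frame = base frame: x ahead of the robot, y to its left, z up, the work surface at z = 0. Lengths are in m, angles in rad, forces in N, time in s.
With the tool pointing down it reaches from about 0.35 to 0.8 m from the base axis. Payload 7.3 kg.
Tool frame: the origin (TCP) lies on the centre line of the jaws, within the pads' length; the fingertips stand 25 mm ahead of it and the grasp point (between the pads) lies 6 mm ahead of it (nose_length is the distance from the TCP to the fingertips, in m); z points along the fingers, y is the line along which they close (so a half turn about z gives the same grasp; the last joint's range is limited). The gripper opens to 85 mm and grips with 20 to 120 N. Pads are 22 mm wide; open, the fingers measure 114 mm over their backs; the gripper's body (76 mm by 85 mm) begins 54 mm behind the grasp point. The pads swing forward as they close: fully open they stand 13 mm farther back than shut.
Start: joints at [-1.437, 0.342, 1.524, -0, 1.275, -0.146], TCP at [0.145, -0.505, 0.256] pointing down, gripper open.
Joint ranges: [-2.53, 2.53], [-0.77, 2.02], [0.04, 2.7], [-1, 4.14], [0.28, 2.66], [-3.11, 3.11]. Speed limits (rad/s): [2.57, 2.57, 3.14, 3.14, 3.14, 3.14].

## Interface

Orientations are given as a unit quaternion [x, y, z, w].
In Python, from station import * gives the robot as it stands.
- The arm moves only by the tool move_arm, never from a script. Its arguments are lists of equal length, an entry for each row: "twist": the turn, a rotation vector about the tool's x, y, z in degrees, a list of three; "translation": the shift along the tool's x, y, z in mm, a list of three; "jaw": the finger opening in mm, from 0 to 85.4. In form: {"twist": [[rx, ry, rz], ...], "translation": [[x, y, z], ...], "jaw": [jaw, ...]}. A call has 1 to 12 rows; each row is the pose to reach, as a shift and turn from the pose commanded when the call began, along the tool's axes at that moment; what a row does not reach only later rows make up. A row lasts 1/10 s, in which the tool goes at most 50 mm and 8.59 degrees, less where a joint would pass 70% of its speed; a pose out of reach is approached as far as the arm can. A call with a gripper value outside its range is refused whole. The fingers move at their own pace and stop on an object; "grip_force" is the grip in N (left out, the last holds). Time passes only in rows, so rows that repeat a pose let the fingers close. It gives the time, the measured TCP pose, the force, the opening and the grip force at its end, in the units of the state.
- read_state(): the state, without advancing time (a new reading comes with each control period).
- camera(name): name is "scene" or "top" or "wrist"; returns (picture, depth): 420x560x3 uint8, blue, green, red; 420x560 float32, m along the optical axis (not along the pixel's ray), 0 where there is no reading.
- camera_info(name): a dict with "fx", "fy", "cx", "cy" (pixels), "R" (3x3) and "t" (3): a world point X has camera coordinates R X + t; the wrist camera has in their place "T_tool_cam" (4x4, takes a point from camera to tool coordinates, whose origin is the TCP and whose axes are the flange's). Camera axes: x right, y down, z forward; pixel columns grow to the right and rows downward; lengths in m; the calibration is good to about 2 mm. A picture is of the moment at which its call begins: read the wrist's pose just before it. camera_info takes no time and is no camera call.
- sign_off(): hands the job in; it is judged then, once.
The state is a dict: "t": time; "joints": joint angles; "joint_vel": joint speeds; "tau": joint torques, N m; "tcp_pos": TCP position; "ee_rot": TCP orientation; "wrist_force": force on the tool from outside, world axes, zero at the start; "moment": the same for the moment, N m; "width": opening from 0.0 (shut) to 1.0 (fully open); "grip_force": force on a finger pad.
Only numpy, scipy, OpenCV 4.12 (cv2) and the standard library are available. Lean on these libraries where they do the work, as an engineer would, in place of code of your own. Each camera call takes 0.05 s, during which the arm holds its last target. There are 200 camera calls.

## Task

The sharps box is full: shut it for disposal. First push the raised mouth flap over until it lies flat on the mouth; then press the spring catch in the lid's finger window down with the fingertips and, keeping it held down, push the sliding lid over it and over the flap until it is fully shut and the catch springs up behind it. Only press and push: grip neither the lid nor the flap, do not lift the box out of its bracket, and leave the things around it where they stand.

Things in the scene. Friction and masses are not known exactly. Their poses are not given: they have to be found in the camera images.
- sharps_box: white plastic sharps box, 182 x 112 mm, 108.5 mm high over its rails, standing loose in a fixed low steel bracket (base plate 3 mm, about 1.5 mm play all round). Origin: centre of its underside, z up; x is its long axis and the way the lid slides shut. Its flat deck is 92 mm above the origin.
- mouth (a point): centre of the drop mouth in the deck (40 mm along x, 56 mm across), which the flap and then the shut lid cover; 58 mm along x from the box's origin, at deck height, with a collar 5 mm high round it. Fixed to the box.
- flap (a joint): angle of the white mouth flap (42 mm along x, 60 mm from hinge to free edge, 2.5 mm thick), hinged along the mouth's -y side at y = -30.5 mm, 6 mm above the deck. 0: flat on the collar; 1.57: upright; it starts open at 1.70 to 1.88 rad, leaning outwards to -y. Its hinge is slightly stiff (0.002 N m): it stays where left when steep and falls shut below about 0.9 rad. Raised, it blocks the lid.
- flap_edge (a point): middle of the flap's free edge, halfway through its thickness; moves with the flap. Own y points from the hinge to the edge, z along the normal (up when the flap is shut). Shut, it lies 29.5 mm to the +y side of the box's axis, the flap's top 7.5 mm above the deck, 1 mm under the lid's path.
- lid (a joint): travel of the grey sliding lid between the two rails, along the box's +x. It starts open, at 0 to 0.008 m. With the catch up it is blocked at 0.0085 m. It is fully shut against its end stop at 0.059 m; beyond 0.057 m the catch is free to spring up behind it. It drags with about 1.5 N, some 1 N more while it runs over the catch.
- finger_window (a point): middle of the lid's finger window, at the lid's upper face; axes as the box, moves with the lid. The window is an opening through the lid, 38 mm along x and 46 mm across. The lid is 4.5 mm thick, its upper face 13 mm and its underside 8.5 mm above the deck. Behind (-x of) the window the lid ends in a strip 20.5 mm long: the catch stops this strip.
- push_rib (a point): middle of the top edge of the push rib, an upright rib across the lid along the front (+x) edge of the finger window: 6 mm thick along x, 50 mm long, standing 9 mm above the lid's upper face; its rear face is flush with the window's edge and is pushed towards +x. Moves with the lid; 22 mm in front of the window's middle.
- catch_top (a point): centre of the top of the spring catch, a white button 28 mm along x, 18 mm across, standing up through the window; it only moves up and down, at x = -41 mm, y = 0 of the box. Up, its top is 16 mm above the deck; the lid can pass once it is 7.5 mm lower. A finger or shut finger pair 15 to 35 mm thick along x, pushing the rib, stays on it until the lid's strip covers it and keeps it down.
- catch (a joint): how far the catch is pressed down, 0 (up) to 0.015 m (stop, top 1 mm above the deck); spring 2.4 N at first, 6.9 N at the stop. It springs back by itself.
- alcohol_bottle: bystander: small white bottle with a blue cap, 41 x 41 x 92 mm, loose; origin at the centre of its underside
- tape_roll: bystander: roll of white tape lying flat, 50 x 50 x 26 mm, loose; origin at the centre of its underside
- gauze_pack_1: bystander: flat white gauze packet, 59 x 83 x 12 mm, loose; origin at the centre of its underside

How it is judged:
On the way, in this order (a step that is already met when the one before it is completed fails the run):
1. the flap lies flat on the mouth while the lid is still open (value of joint flap below 0.06 rad and value of joint lid below 0.012 m), for 0.1 s.
2. the catch is pressed down by the fingers, clear of the lid, while the lid is still open (value of joint catch above 0.007 m and value of joint lid below 0.015 m and contact force between the fingers and catch above 0.5 N), for 0.05 s.
3. the lid runs over the catch, which is still down (value of joint lid above 0.025 m and value of joint catch above 0.0065 m), for 0.02 s.
At the end, for the whole second after the job is handed in: the lid is within 2.5 mm of fully shut, the catch is up again behind it (less than 2 mm below its highest), the flap lies flat under it (less than 0.06 rad open), and the box sits level at rest in its bracket, within 6 mm of its start (value of joint lid above 0.0565 m and value of joint catch below 0.002 m and distance of sharps_box from where it was at the start of the episode below 0.006 m and angle between sharps_box's own z axis and vertical below 0.03 rad and linear speed of sharps_box below 0.01 m/s and value of joint flap below 0.06 rad); the robot touches nothing.
It fails at once if the rib of the lid is taken between the fingers (the point between the finger pads comes within 6 mm of the rib's mid-plane, down at the lid, while the fingers touch the lid) (x of the grasp point in the frame of push_rib between -0.006 and 0.006 m and z of the grasp point in the frame of push_rib below 0.014 m and contact force between the fingers and lid above 0.3 N).
It fails at once if the flap is taken between the fingers (the point between the finger pads comes within 5 mm of the flap's mid-plane while the fingers touch the flap) (z of the grasp point in the frame of flap_edge between -0.005 and 0.005 m and y of the grasp point in the frame of flap_edge between -0.06 and 0.018 m and x of the grasp point in the frame of flap_edge between -0.035 and 0.035 m and contact force between the fingers and flap above 0.1 N).
It fails at once if the box is lifted or dragged more than 10 mm (distance of sharps_box from where it was at the start of the episode above 0.01 m).
It fails at once if a thing standing around the box is moved more than 15 mm (distance of any of alcohol_bottle, tape_roll, gauze_pack_1 from where it was at the start of the episode above 0.015 m).
It also fails if it takes over 34 s, if anything falls off the work surface, if the arm or the gripper's body presses on something with over 40 N, if the wrist force passes 120 N, or if a joint passes its speed limit or range.

## Working session

There is one attempt and no reset: what is moved stays moved. The work goes in short steps, Python scripts to look and compute and a tool call to move; the robot and the scene stay as the last step left them, time stands still between calls to the robot, and variables do not carry over. Pictures are saved under pics/ and viewed, at most 10 in all, crops included, and the job is handed in when it is done.

Besides the shell and the picture viewer there is one more tool, called after ">>>" by a JSON object that holds its "method" and its "body". move_arm: Moves the arm, as the interface text tells. Its arguments: {"type":"object","properties":{"twist":{"type":"array"},"translation":{"type":"array"},"jaw":{"type":"array"},"grip_force":{"type":"number"}},"required":["twist","translation","jaw"]}

```bash
mkdir -p pics; cat > h.py <<'E'
from station import *
import numpy as np, cv2
from scipy.spatial.transform import Rotation as Ro
def cloud(name):
    s=read_state(); im,d=camera(name); c=camera_info(name)
    v,u=np.mgrid[0:420,0:560]
    P=np.stack([(u-c['cx'])/c['fx']*d,(v-c['cy'])/c['fy']*d,d],-1)
    if 'R' in c: W=(P-np.array(c['t']))@np.array(c['R'])
    else:
        T=np.array(c['T_tool_cam']); W=(P@T[:3,:3].T+T[:3,3])@Ro.from_quat(s['ee_rot']).as_matrix().T+np.array(s['tcp_pos'])
    W[d==0]=np.nan
    return im,W
E
python3 - <<'E'
from h import *
s=read_state();print(s)
for n in('top','scene'):
    im,W=cloud(n);cv2.imwrite(f'pics/{n}0.png',im);np.save(n+'0.npy',W)
E
```

```text
{'t': 0.0, 'joints': array([-1.43697519e+00,  3.42729200e-01,  1.52503044e+00,  3.89801253e-05,
        1.27540611e+00, -1.46000682e-01]), 'joint_vel': array([-3.89628914e-04, -8.17307480e-05,  4.04865156e-04,  1.54257018e-03,
        1.36415996e-04, -1.32261465e-03]), 'tau': array([ 2.52841986e-03, -4.33663666e+01, -2.46006614e+01, -2.65418279e-06,
        7.86157208e-03,  9.23768880e-06]), 'tcp_pos': array([ 0.14497861, -0.50420168,  0.25561789]), 'ee_rot': array([ 9.90228911e-01,  1.39449219e-01,  2.34309690e-05, -7.86418732e-04]), 'wrist_force': array([-0.01858091, -1.05187163, -0.06927037]), 'moment': array([-0.00270845, -0.02618596, -0.00925776]), 'grip_force': 0.0, 'width': 0.9980997956770883}
```

View pics/top0.png

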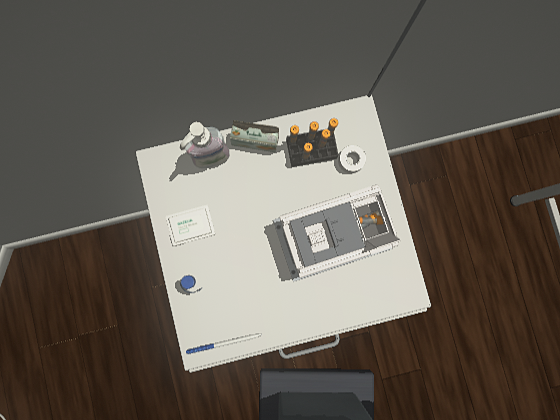

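View pics/scene0.png

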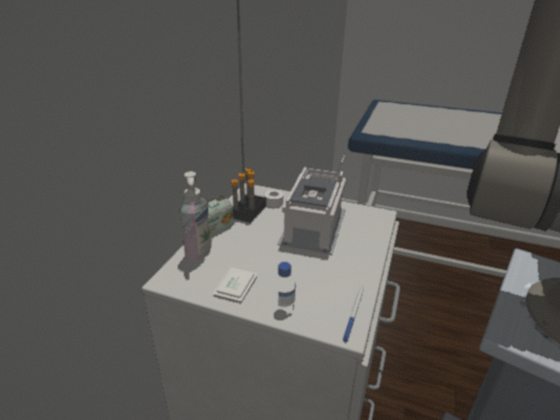

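The top view shows the box at about (335,232), with the catch near (317,237) and the mouth near (372,218). Bystanders are the tape at (352,158), gauze at (190,225) and bottle at (188,284).

```bash
python3 - <<'E'
from h import *
im=cv2.imread('pics/top0.png');W=np.load('top0.npy')
cv2.imwrite('pics/c.png',cv2.resize(im[170:295,255:415],None,fx=5,fy=4.8,interpolation=cv2.INTER_CUBIC))
for u,v in [(317,237),(300,245),(372,218),(340,260),(285,240),(275,225),(352,147),(190,225),(188,284),(280,280)]: print(u,v,W[v,u].round(4))
b=W[170:295,255:415].reshape(-1,3)
h=np.histogram(b[:,2],bins=np.arange(0,.19,.003));print([(round(x,3),n) for n,x in zip(*h) if n>20])
for lo,hi in [(.099,.118),(.12,.2)]:
    m=(b[:,2]>lo)&(b[:,2]<hi)
    r=cv2.minAreaRect(b[m,:2].astype(np.float32)*1000);print(lo,m.sum(),r,cv2.boxPoints(r).round(1).tolist())
i=camera_info('top');print(i['fx'],i['R'],i['t'])
E
```

```text
317 237 [0.5441 0.0724 0.111 ]
300 245 [0.5304 0.1008 0.1071]
372 218 [ 0.5815 -0.028   0.0776]
340 260 [0.5063 0.0312 0.0952]
285 240 [0.5439 0.1237 0.0147]
275 225 [0.5729 0.1429 0.0047]
352 147 [ 0.7224 -0.0014  0.0259]
190 225 [0.5697 0.3037 0.0118]
188 284 [0.4619 0.29   0.0943]
280 280 [0.4688 0.1318 0.0025]
[(np.float64(0.0), np.int64(7182)), (np.float64(0.003), np.int64(1694)), (np.float64(0.006), np.int64(254)), (np.float64(0.009), np.int64(29)), (np.float64(0.012), np.int64(21)), (np.float64(0.06), np.int64(25)), (np.float64(0.069), np.int64(22)), (np.float64(0.072), np.int64(80)), (np.float64(0.075), np.int64(110)), (np.float64(0.09), np.int64(65)), (np.float64(0.093), np.int64(968)), (np.float64(0.096), np.int64(952)), (np.float64(0.099), np.int64(157)), (np.float64(0.102), np.int64(119)), (np.float64(0.105), np.int64(730)), (np.float64(0.108), np.int64(1796)), (np.float64(0.111), np.int64(839)), (np.float64(0.114), np.int64(186)), (np.float64(0.117), np.int64(81)), (np.float64(0.12), np.int64(21)), (np.float64(0.156), np.int64(26)), (np.float64(0.159), np.int64(28))]
0.099 3870 ((558.4349365234375, 32.630882263183594), (108.70906829833984, 177.50537109375), 18.936857223510742) [[478.20001220703125, 98.9000015258789], [535.7999877929688, -69.0], [638.7000122070312, -33.70000076293945], [581.0, 134.1999969482422]]
0.12 237 ((546.3798217773438, 1.8936386108398438), (115.66053771972656, 30.97317123413086), 77.45842742919922) [[518.7000122070312, -51.20000076293945], [548.9000244140625, -57.900001525878906], [574.0999755859375, 55.0], [543.7999877929688, 61.70000076293945]]
489.97409325759367 [[ 0.01427743 -0.99979455  0.01438791]
 [-0.99390291 -0.01576372 -0.10912615]
 [ 0.10933054 -0.01274214 -0.99392378]] [0.12977564 0.59145674 0.88015148]
```

View pics/c.png

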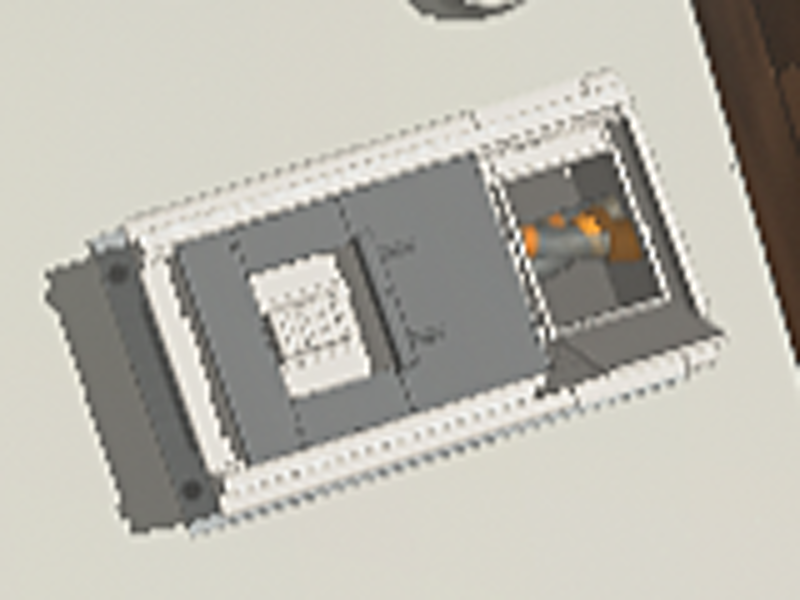

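The crop shows the mouth at the right with its orange contents, the catch in the finger window centre, and the rib just right of it. Box +x points towards world (0.32,-0.95). The flap stands on the near (-y) side. I'll move above the box for a wrist view.

>>> {"method": "move_arm", "body": {"twist": [[0,0,-1],[0,0,-2],[0,0,-3],[0,0,-3],[0,0,-3],[0,0,-3],[0,0,-3],[0,0,-3],[0,0,-3],[0,0,-3],[0,0,-3],[0,0,-3]], "translation": [[30,-25,-20],[65,-55,-40],[100,-85,-60],[140,-119,-75],[180,-153,-75],[220,-187,-75],[258,-219,-75],[296,-252,-75],[334,-284,-75],[372,-316,-75],[410,-349,-75],[448,-381,-75]], "jaw": [0,0,0,0,0,0,0,0,0,0,0,0]}}

```text
t: 1.3
tcp_pos: [0.4658, -0.0203, 0.3312]
ee_rot: [0.986, 0.165, -0.0, 0.0]
wrist_force: [0.4, -1.3, 1.2]
width: 0.001
grip_force: 0.0
```

```bash
python3 - <<'E'
from h import *
s=read_state();print(s['t'],s['tcp_pos'],Ro.from_quat(s['ee_rot']).as_matrix().round(3),s['width'],s['wrist_force'])
print(np.round(camera_info('wrist')['T_tool_cam'],3))
im,W=cloud('wrist');cv2.imwrite('pics/w1.png',im);np.save('w1.npy',W)
E
```

```text
1.3 [ 0.46579442 -0.0202881   0.33115846] [[ 0.945  0.326 -0.   ]
 [ 0.326 -0.945 -0.   ]
 [-0.     0.    -1.   ]] 0.0007345150021558131 [ 0.37503473 -1.27936999  1.19306323]
[[ 0.    -0.961 -0.278  0.071]
 [ 1.     0.     0.001 -0.001]
 [-0.001 -0.278  0.961 -0.117]
 [ 0.     0.     0.     1.   ]]
```

View pics/w1.png

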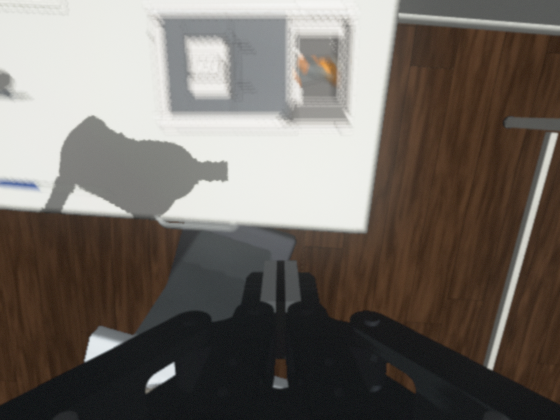

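The wrist view shows the box at (165–350, 10–125), blurred by residual motion. I'll centre it and let the arm settle.

>>> {"method": "move_arm", "body": {"twist": [[0,0,0],[0,0,0],[0,0,0],[0,0,0],[0,0,0],[0,0,0]], "translation": [[30,-8,0],[60,-16,0],[85,-20,0],[90,-20,0],[90,-20,0],[90,-20,0]], "jaw": [0,0,0,0,0,0]}}

```text
t: 1.95
tcp_pos: [0.543, 0.0253, 0.3311]
ee_rot: [0.986, 0.165, -0.001, 0.0]
wrist_force: [0.0, -0.3, 0.1]
width: 0.003
grip_force: 0.0
```

```bash
python3 - <<'E'
from h import *
s=read_state();print(s['t'],s['tcp_pos'],Ro.from_quat(s['ee_rot']).as_matrix().round(3),s['wrist_force'])
im,W=cloud('wrist');cv2.imwrite('pics/w2.png',im);np.save('w2.npy',W)
cv2.imwrite('pics/w2c.png',cv2.resize(im[80:260,130:400],(780,520),interpolation=cv2.INTER_CUBIC))
b=W.reshape(-1,3)
for lo,hi in [(.1065,.12),(.125,.2)]:
    m=(b[:,2]>lo)&(b[:,2]<hi)&(abs(b[:,0]-.558)<.13)&(abs(b[:,1]-.033)<.13)
    r=cv2.minAreaRect(b[m,:2].astype(np.float32)*1000);print(lo,m.sum(),r,cv2.boxPoints(r).round(1).tolist())
E
```

```text
1.95 [0.54300979 0.02532032 0.33108366] [[ 0.945  0.326 -0.001]
 [ 0.326 -0.945 -0.   ]
 [-0.001 -0.    -1.   ]] [ 0.04726274 -0.3213088   0.12598798]
0.1065 10307 ((557.173828125, 33.68891143798828), (95.57829284667969, 176.7481231689453), 19.034626007080078) [[483.20001220703125, 101.5999984741211], [540.7999877929688, -65.4000015258789], [631.2000122070312, -34.29999923706055], [573.5, 132.8000030517578]]
0.125 1137 ((535.8850708007812, -34.319725036621094), (12.501459121704102, 41.825050354003906), 18.71072769165039) [[523.2999877929688, -16.5], [536.7000122070312, -56.099998474121094], [548.5, -52.099998474121094], [535.0999755859375, -12.5]]
```

View pics/w2c.png

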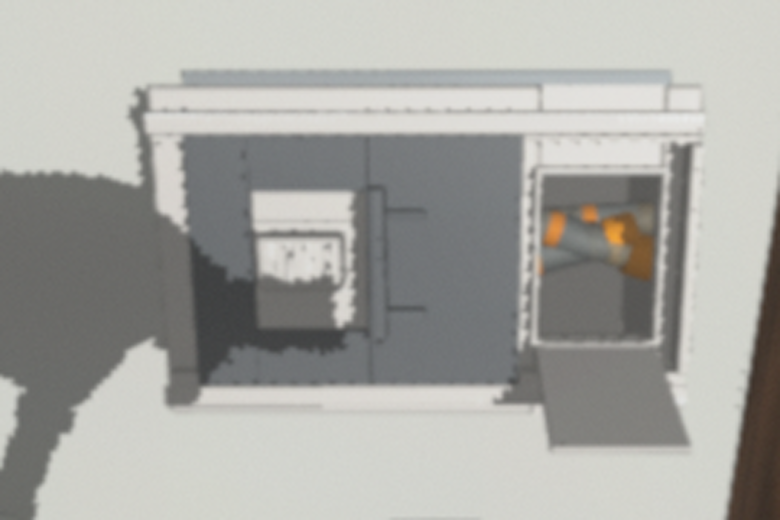

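The wrist view is aligned with the box: the flap leans outwards at the lower right (540–690, 345–445), the catch is at about (300,260) and the rib at (376,265). Next, the exact offsets in the tool frame.

```bash
python3 - <<'E'
from h import *
W=np.load('w2.npy');t=np.array([0.54301,0.02532,0])
ex=np.array([.326,-.9454,0]);ey=np.array([.9454,.326,0])
D=W-t;a=(D@ex)*1000;b=(D@ey)*1000;z=W[...,2]*1000
def st(n,m): print(n,m.sum(),'x',np.percentile(a[m],[1,50,99]).round(1),'y',np.percentile(b[m],[1,50,99]).round(1),'z',np.percentile(z[m],[5,50,95]).round(1))
near=(abs(a)<130)&(b>-90)&(b<110)
st('flap>125',near&(z>125)); st('flapz150',near&(z>150))
st('box hi',near&(z>90))
# profiles
print('z along x at rows y');
for yc in (14.,5.,30.):
  print(yc,[(x,round(float(np.nanmedian(z[(abs(a-x)<1)&(abs(b-yc)<4)])),1)) for x in range(-100,110,3) if ((abs(a-x)<1)&(abs(b-yc)<4)).any()])
for xc in (40.,0.):
  print('y prof',xc,[(y,round(float(np.nanmedian(z[(abs(b-y)<1)&(abs(a-xc)<4)])),1)) for y in range(-60,90,2) if ((abs(b-y)<1)&(abs(a-xc)<4)).any()])
E
```

```text
flap>125 46626 x [-54.3   0.4  57.8] y [-27.1  12.2  18.4] z [326.8 375.5 391.7]
flapz150 45885 x [-54.4  -0.3  53.7] y [-9.2 12.3 18.4] z [334.1 375.8 391.7]
box hi 65116 x [-88.   -2.7  81.2] y [-30.4  12.4  69. ] z [ 94.4 362.9 390.4]
z along x at rows y
14.0 [(-94, 93.7), (-91, 93.9), (-88, 94.3), (-85, 93.6), (-79, 106.9), (-76, 107.0), (-73, 107.1), (-70, 107.2), (-67, 107.8), (-64, 106.8), (-61, 106.6), (-58, 386.7), (-55, 386.3), (-52, 385.3), (-49, 383.3), (-46, 381.8), (-43, 381.6), (-40, 377.0), (-37, 373.3), (-34, 369.3), (-31, 365.1), (-28, 362.5), (-25, 359.8), (-22, 360.0), (-19, 391.2), (-16, 383.8), (-13, 380.5), (-10, 380.3), (-7, 379.2), (-4, 361.5), (-1, 380.9), (2, 359.2), (5, 378.8), (8, 380.3), (11, 380.8), (14, 383.1), (17, 390.0), (20, 359.6), (23, 359.7), (26, 361.5), (29, 365.1), (32, 368.7), (35, 373.1), (38, 376.6), (41, 382.0), (44, 382.3), (47, 383.6), (50, 384.9), (53, 386.4), (56, 386.6), (59, 73.6), (62, 74.8), (65, 74.2), (68, 74.1), (71, 75.6), (74, 91.6), (77, 76.1), (80, 94.4), (83, 107.5)]
5.0 [(-94, 93.2), (-91, 94.3), (-88, 94.0), (-85, 94.0),
[... 2268 characters left out ...]
(-20, 106.9), (-18, 107.2), (-16, 107.2), (-14, 107.3), (-12, 107.2), (-10, 343.0), (-8, 352.2), (-6, 352.8), (-4, 343.6), (-2, 350.9), (0, 350.5), (2, 343.7), (4, 344.1), (6, 343.6), (8, 349.9), (10, 379.7), (12, 356.2), (14, 370.6), (16, 373.5), (18, 374.2), (20, 107.3), (22, 107.5), (24, 106.9), (26, 107.3), (28, 107.1), (30, 107.6), (32, 107.0), (34, 107.1), (36, 107.4), (38, 107.5), (40, 106.9), (42, 107.3), (44, 107.1), (46, 107.3), (48, 107.4), (50, 107.2), (52, 106.9), (54, 106.8), (56, 107.7), (58, 110.7), (60, 110.6), (62, 110.8), (64, 109.7), (66, 94.0), (68, 94.1), (70, 93.9), (72, 91.2), (74, 2.5), (76, 2.5), (78, 0.2), (80, -1.0), (82, -0.9), (84, -0.9), (86, -0.3), (88, -0.9)]
```

>>> {"method": "move_arm", "body": {"twist": [[0,0,0],[0,0,0],[0,0,0],[0,0,0],[0,0,0],[0,0,0],[0,0,0],[0,0,0],[0,0,0],[0,0,0],[0,0,0]], "translation": [[-20,18,10],[-42,36,30],[-62,54,55],[-62,54,85],[-62,54,115],[-62,54,140],[-62,54,160],[-62,54,168],[-62,54,171],[-62,54,171],[-62,54,171]], "jaw": [0,0,0,0,0,0,0,0,0,0,0]}}

```text
t: 3.1
tcp_pos: [0.5033, -0.0456, 0.1614]
ee_rot: [0.986, 0.165, 0.001, 0.0]
wrist_force: [-0.3, 0.4, -0.0]
width: 0.002
grip_force: 0.0
```

>>> {"method": "move_arm", "body": {"twist": [[0,0,0],[0,0,0],[0,0,0],[0,0,0],[0,0,0],[0,0,0],[0,0,0],[0,0,0],[0,0,0],[0,0,0],[0,0,0],[0,0,0]], "translation": [[6,0,0],[12,0,0],[18,0,0],[24,0,0],[30,0,0],[36,0,0],[42,0,0],[48,0,0],[54,0,0],[60,0,0],[66,0,0],[70,0,0]], "jaw": [0,0,0,0,0,0,0,0,0,0,0,0]}}

```text
t: 4.3
tcp_pos: [0.5695, -0.0224, 0.1602]
ee_rot: [0.986, 0.165, 0.0, 0.0]
wrist_force: [-0.5, 0.1, 0.7]
width: 0.004
grip_force: 0.0
```

```bash
python3 - <<'E'
from h import *
s=read_state();print(s['t'],s['tcp_pos'],s['wrist_force'])
im,W=cloud('wrist');cv2.imwrite('pics/w3.png',im)
im,W=cloud('top');cv2.imwrite('pics/t3.png',cv2.resize(im[170:295,255:415],None,fx=4,fy=4))
E
```

```text
4.3 [ 0.56948554 -0.02241296  0.16024899] [-0.50508877  0.08882255  0.68837891]
```

View pics/w3.png

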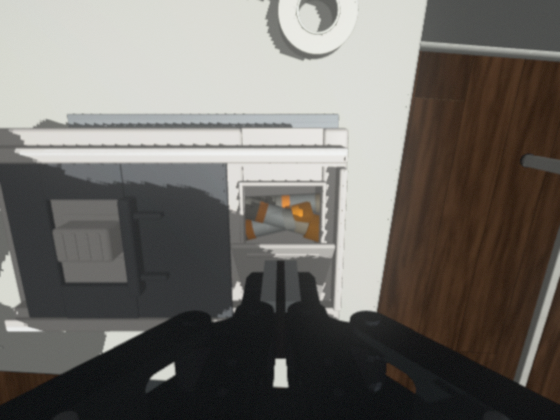

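The wrist view shows the flap's free edge near row 245, with the mouth still visible. The flap is past upright but leaning just ahead of the fingertips, so I'll keep pushing.

>>> {"method": "move_arm", "body": {"twist": [[0,0,0],[0,0,0],[0,0,0],[0,0,0],[0,0,0]], "translation": [[6,0,2],[12,0,5],[17,0,8],[17,0,8],[17,0,8]], "jaw": [0,0,0,0,0]}}

```text
t: 4.9
tcp_pos: [0.5849, -0.017, 0.152]
ee_rot: [0.986, 0.165, -0.0, -0.0]
wrist_force: [-0.6, -0.3, -0.5]
width: 0.001
grip_force: 0.0
```

```bash
python3 - <<'E'
from h import *
s=read_state();print(s['t'],s['tcp_pos'],s['wrist_force'])
im,W=cloud('wrist');cv2.imwrite('pics/w4.png',im)
t=np.array([0.54301,0.02532,0])
ex=np.array([.326,-.9454,0]);ey=np.array([.9454,.326,0])
D=W-t;a=(D@ex)*1000;b=(D@ey)*1000;z=W[...,2]*1000
for xc in (37.,70.):
  print('y prof',xc,[(y,round(float(np.nanmedian(z[(abs(b-y)<1.5)&(abs(a-xc)<3)])),1)) for y in range(-40,60,3) if ((abs(b-y)<1)&(abs(a-xc)<3)).any()])
E
```

```text
4.9 [ 0.58494236 -0.01699602  0.15196227] [-0.5941296  -0.32005125 -0.53352787]
y prof 37.0 [(11, 102.2), (14, 101.8), (17, 101.7), (20, 101.7), (23, 101.7), (26, 101.7), (29, 101.8), (32, 167.2), (35, 102.8), (38, 175.8), (41, 102.3), (44, 207.5), (47, 94.9), (50, 94.3), (53, 94.5), (56, 103.1), (59, 110.8)]
y prof 70.0 [(5, 101.4), (8, 101.7), (11, 101.7), (14, 101.8), (17, 101.7), (20, 101.8), (23, 101.8), (26, 101.7), (29, 101.9), (32, 171.3), (35, 169.8), (38, 175.1), (41, 102.2), (44, 207.9), (47, 94.8), (50, 94.4), (53, 94.5), (56, 103.1), (59, 110.8)]
```

View pics/w4.png

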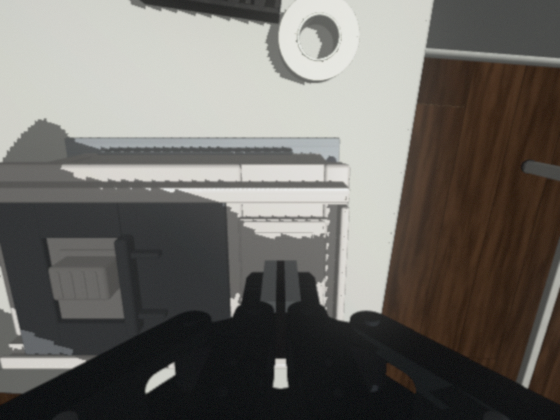

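The flap now lies flat: its top is at 101.7, matching 102.5 with the 0.7 mm camera bias. Next I'll check the finger thickness and re-measure the window, rib and catch from this view.

```bash
python3 - <<'E'
from h import *
s=read_state();c=camera_info('wrist');print(c['fx'])
im,W=cloud('wrist')
R=Ro.from_quat(s['ee_rot']).as_matrix()
L=(W-s['tcp_pos'])@R*1000
m=(abs(L[...,1])<45)&(abs(L[...,0])<40)&(L[...,2]<30)
for z in range(-40,30,4):
    q=m&(abs(L[...,2]-z)<2)
    if q.any(): print(z,'y',L[q,1].min().round(1),L[q,1].max().round(1),'x',L[q,0].min().round(1),L[q,0].max().round(1))
t=np.array([0.54301,0.02532,0])
ex=np.array([.326,-.9454,0]);ey=np.array([.9454,.326,0])
D=W-t;a=(D@ex)*1000;b=(D@ey)*1000;z=W[...,2]*1000
for yc in (0,6,14.,22,32.):
  k=(abs(b-yc)<2)&(a<-5)&(a>-70); print(yc,[(x,round(float(np.nanmedian(z[k&(abs(a-x)<1)])),1)) for x in range(-68,-5,2) if (k&(abs(a-x)<1)).any()])
k=(z>110)&(z<118)&(a<-10)&(a>-65)&(b>-15)&(b<50);print('rib y',np.percentile(b[k&(a>-26)],[1,99]))
E
```

```text
361.7234210785345
-40 y -44.9 45.0 x -7.9 18.4
-36 y -44.8 43.7 x -8.7 16.4
-32 y -41.5 40.4 x -8.6 13.8
-28 y -38.5 37.2 x -9.1 14.9
-24 y -36.6 34.4 x -11.9 14.8
-20 y -31.7 30.3 x -11.3 14.9
-16 y -21.9 20.8 x 6.6 14.3
-12 y -16.4 10.6 x -11.1 12.6
-8 y -14.2 5.8 x 7.8 12.3
-4 y -14.3 12.9 x 6.5 12.3
0 y -14.4 12.8 x 6.8 12.2
4 y -14.4 12.8 x 6.6 12.1
8 y -14.4 12.8 x 6.7 12.4
12 y -14.3 12.8 x 6.6 12.2
16 y -14.1 12.7 x 6.8 12.0
20 y -12.4 10.9 x 6.9 12.0
24 y -7.2 4.0 x 10.7 11.2
0 [(-68, 107.1), (-66, 106.9), (-64, 107.2), (-62, 107.0), (-60, 105.5), (-58, 94.7), (-56, 94.6), (-54, 94.9), (-52, 94.1), (-50, 94.5), (-48, 94.3), (-46, 94.0), (-44, 95.0), (-42, 93.8), (-40, 94.3), (-38, 94.1), (-36, 94.4), (-34, 94.2), (-32, 94.9), (-22, 115.7), (-20, 116.1), (-18, 116.2), (-16, 112.5), (-14, 111.6), (-12, 111.5), (-10, 111.7), (-8, 111.4), (-6, 111.6)]
6 [(-68, 107.1), (-66, 107.3), (-64, 107.1), (-62, 107.2), (-60, 106.8), (-58, 110.1), (-56, 109.6), (-54, 109.4), (-52, 109.6), (-50, 109.6), (-48, 109.5), (-46, 109.3), (-44, 109.7), (-42, 109.5), (-40, 109.6), (-38, 109.3), (-36
[... 692 characters left out ...]
 110.0), (-50, 110.3), (-48, 110.5), (-46, 110.1), (-44, 110.0), (-42, 110.5), (-40, 110.2), (-38, 110.2), (-36, 110.3), (-34, 110.0), (-32, 106.8), (-30, 105.3), (-22, 115.8), (-20, 116.2), (-18, 116.0), (-16, 110.6), (-14, 107.2), (-12, 107.2), (-10, 107.1), (-8, 107.1), (-6, 107.5)]
32.0 [(-68, 107.1), (-66, 106.5), (-64, 106.0), (-62, 105.6), (-60, 104.2), (-58, 94.5), (-56, 94.3), (-54, 94.4), (-52, 94.1), (-50, 94.1), (-48, 94.4), (-46, 94.2), (-44, 94.2), (-42, 94.2), (-40, 94.1), (-38, 94.2), (-36, 94.3), (-34, 94.3), (-32, 94.1), (-22, 116.0), (-20, 116.2), (-18, 116.2), (-16, 112.5), (-14, 111.9), (-12, 112.0), (-10, 111.7), (-8, 111.7), (-6, 111.9)]
rib y [-7.96551201 40.6865893 ]
```

The finger pair is about 28 mm thick. The window spans a = -60.5…-23, the catch -59…-31, and the box axis is at b = 16.4. I'll put the fingers at a = -41 and press to a TCP height of 125 mm.

>>> {"method": "move_arm", "body": {"twist": [[0,0,0],[0,0,0],[0,0,0],[0,0,0],[0,0,0],[0,0,0],[0,0,0],[0,0,0],[0,0,0],[0,0,0],[0,0,0]], "translation": [[0,0,-15],[0,-5,-30],[-5,-30,-35],[-9.5,-60,-35],[-9.5,-85,-35],[-9.5,-94.7,-30],[-9.5,-94.7,-15],[-9.5,-94.7,0],[-9.5,-94.7,6],[-9.5,-94.7,10],[-9.5,-94.7,10]], "jaw": [0,0,0,0,0,0,0,0,0,0,0]}}

```text
t: 6.1
tcp_pos: [0.5453, 0.069, 0.142]
ee_rot: [0.986, 0.165, -0.0, 0.0]
wrist_force: [-0.6, -0.3, -0.1]
width: 0.003
grip_force: 0.0
```

```bash
python3 - <<'E'
from h import *
s=read_state();D=s['tcp_pos']-np.array([0.54301,0.02532,0]);print(s['t'],D@[.326,-.9454,0],D@[.9454,.326,0],D[2],s['wrist_force'])
im,W=cloud('wrist');cv2.imwrite('pics/w5.png',im)
E
```

```text
6.1 -0.040542842515741626 0.0163554259068789 0.1419931612236301 [-0.60092301 -0.30514812 -0.11643693]
```

View pics/w5.png

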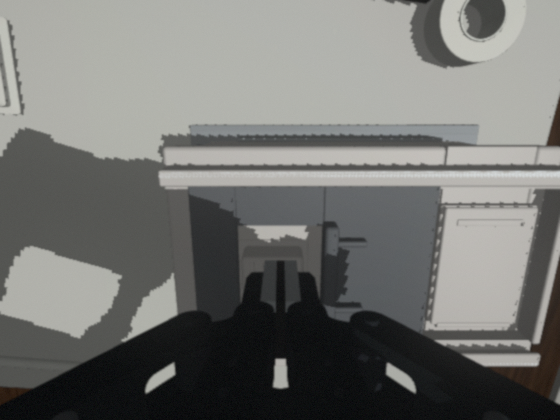

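The tips are centred above the catch in the window (240–322, 225+), the rib is clear to the right at (332,240), and the flap is flat at (485,265). Pressing down now.

>>> {"method": "move_arm", "body": {"twist": [[0,0,0],[0,0,0],[0,0,0],[0,0,0],[0,0,0],[0,0,0]], "translation": [[0,0,4],[0,0,8],[0,0,12],[0,0,16],[0,0,17],[0,0,17]], "jaw": [0,0,0,0,0,0]}}

```text
t: 6.75
tcp_pos: [0.5456, 0.0693, 0.1255]
ee_rot: [0.986, 0.165, 0.001, 0.0]
wrist_force: [0.4, -1.2, 5.2]
width: -0.002
grip_force: 2.7
```

The 5.2 N force matches a catch depth of about 10.5 mm. Now I'll push the lid along tool +y.

>>> {"method": "move_arm", "body": {"twist": [[0,0,0],[0,0,0],[0,0,0],[0,0,0],[0,0,0],[0,0,0],[0,0,0],[0,0,0],[0,0,0],[0,0,0],[0,0,0]], "translation": [[0,4,0],[0,8,0],[0,12,0],[0,16,0],[0,20,0],[0,25,0],[0,30,0],[0,35,0],[0,40,0],[0,45,0],[0,50,0]], "jaw": [0,0,0,0,0,0,0,0,0,0,0]}}

```text
t: 7.85
tcp_pos: [0.5616, 0.0217, 0.1252]
ee_rot: [0.986, 0.165, -0.0, 0.0]
wrist_force: [-0.3, 5.1, 1.7]
width: 0.001
grip_force: 2.0
```

>>> {"method": "move_arm", "body": {"twist": [[0,0,0],[0,0,0],[0,0,0],[0,0,0]], "translation": [[0,2,0],[0,4,0],[0,6,0],[0,6,0]], "jaw": [0,0,0,0]}}

```text
t: 8.25
tcp_pos: [0.5634, 0.0158, 0.1251]
ee_rot: [0.986, 0.165, -0.0, 0.0]
wrist_force: [-0.0, 0.1, -0.1]
width: -0.002
grip_force: 0.0
```

>>> {"method": "move_arm", "body": {"twist": [[0,0,0],[0,0,0],[0,0,0],[0,0,0]], "translation": [[0,1,0],[0,2,0],[0,3,0],[0,3,0]], "jaw": [0,0,0,0]}}

```text
t: 8.65
tcp_pos: [0.5639, 0.0142, 0.1251]
ee_rot: [0.986, 0.165, -0.001, -0.001]
wrist_force: [-1.4, 5.3, 0.7]
width: -0.003
grip_force: 2.4
```

```bash
cat > m.py <<'E'
from h import *
s=read_state();D=s['tcp_pos']-np.array([0.54301,0.02532,0]);print(s['t'],D@[.326,-.9454,0],D@[.9454,.326,0],D[2],s['wrist_force'])
im,W=cloud('wrist');cv2.imwrite('pics/w6.png',im)
t=np.array([0.54301,0.02532,0])
ex=np.array([.326,-.9454,0]);ey=np.array([.9454,.326,0])
D=W-t;a=(D@ex)*1000;b=(D@ey)*1000;z=W[...,2]*1000
for yc in (14,34.):
  k=(abs(b-yc)<3); print(yc,[(x,round(float(np.nanmedian(z[k&(abs(a-x)<.7)])),1)) for x in range(-70,92,2) if (k&(abs(a-x)<.7)).any()])
E
python3 m.py
```

```text
8.65 0.01727544882730378 0.016098921438222592 0.12506067219582648 [-1.36421076  5.3269271   0.67199104]
14 [(-70, 94.3), (-68, 94.4), (-66, 94.6), (-58, 109.5), (-56, 110.4), (-54, 110.6), (-52, 110.2), (-50, 110.3), (-48, 110.8), (-46, 110.4), (-44, 110.3), (-42, 110.8), (-40, 110.3), (-38, 110.3), (-36, 110.8), (-34, 110.3), (-32, 110.2), (-30, 105.2), (-28, 106.8), (-26, 107.3), (-24, 107.1), (-22, 107.0), (-20, 107.5), (-18, 169.6), (-16, 107.4), (-14, 107.7), (-12, 155.0), (-10, 155.8), (-8, 155.1), (-6, 94.6), (-4, 94.4), (-2, 93.9), (0, 94.5), (2, 94.1), (12, 148.5), (14, 147.0), (16, 136.7), (18, 137.6), (20, 148.1), (30, 94.6), (32, 116.3), (34, 116.4), (36, 115.6), (38, 107.2), (40, 155.2), (42, 155.8), (44, 155.6), (46, 154.0), (48, 107.3), (50, 168.9), (52, 169.9), (54, 107.2), (56, 107.1), (58, 107.2), (60, 107.3), (62, 107.3), (64, 107.2), (66, 107.3), (68, 107.2), (70, 107.2), (72, 107.2), (74, 107.2), (76, 107.0), (78, 107.3), (80, 107.0), (82, 106.5), (84, 107.4), (86, 105.8)]
34.0 [(-70, 94.2), (-68, 94.3), (-66, 94.3), (-64, 94.3), (-62, 94.4), (-60, 94.5), (-58, 9
[... 228 characters left out ...]
), (-20, 107.2), (-18, 107.2), (-16, 107.3), (-14, 107.4), (-12, 107.2), (-10, 107.1), (-8, 106.1), (-6, 94.3), (-4, 94.3), (-2, 185.8), (0, 181.9), (2, 179.5), (4, 179.9), (6, 179.3), (8, 179.7), (10, 179.9), (12, 170.6), (14, 94.2), (16, 94.3), (18, 94.8), (20, 164.6), (22, 177.5), (24, 179.7), (26, 179.6), (28, 179.2), (30, 177.8), (32, 178.7), (34, 184.6), (36, 115.5), (38, 108.2), (40, 108.2), (42, 108.6), (44, 108.5), (46, 108.1), (48, 107.9), (50, 107.2), (52, 107.3), (54, 107.2), (56, 107.3), (58, 107.4), (60, 107.2), (62, 107.3), (64, 107.1), (66, 107.3), (68, 107.3), (70, 107.2), (72, 107.2), (74, 107.3), (76, 107.3), (78, 107.4), (80, 106.7), (82, 106.3), (84, 107.2), (86, 106.3)]
```

The catch is up behind the strip, at the same height as at the start. One more small nudge should confirm the end stop.

>>> {"method": "move_arm", "body": {"twist": [[0,0,0],[0,0,0],[0,0,0]], "translation": [[0,1,0],[0,2,0],[0,2,0]], "jaw": [0,0,0]}}

```text
t: 9.0
tcp_pos: [0.5642, 0.0131, 0.125]
ee_rot: [0.986, 0.165, -0.001, -0.001]
wrist_force: [-3.0, 8.4, 1.8]
width: 0.004
grip_force: 4.4
```

The force rises while the fingers barely move, so the lid is at the stop. Backing off and lifting clear.

>>> {"method": "move_arm", "body": {"twist": [[0,0,0],[0,0,0],[0,0,0],[0,0,0],[0,0,0],[0,0,0],[0,0,0],[0,0,0],[0,0,0],[0,0,0]], "translation": [[0,-4,0],[0,-7,0],[0,-7,-10],[0,-7,-30],[0,-7,-60],[0,-7,-90],[0,-7,-120],[0,-7,-140],[0,-7,-140],[0,-7,-140]], "jaw": [0,0,0,0,0,0,0,0,0,0]}}

```text
t: 10.0
tcp_pos: [0.5627, 0.0181, 0.2655]
ee_rot: [0.986, 0.165, 0.0, 0.0]
wrist_force: [-0.2, 0.2, -1.1]
width: -0.0
grip_force: 0.0
```

```bash
python3 m.py
```

```text
10.0 0.01326492545902608 0.016237177227908697 0.2655141302259833 [-0.18577753  0.20887262 -1.10983805]
14 [(-70, 94.1), (-68, 94.0), (-66, 94.3), (-64, 94.1), (-62, 93.9), (-58, 107.8), (-56, 109.7), (-54, 110.1), (-52, 110.8), (-50, 110.4), (-48, 110.4), (-46, 111.0), (-44, 110.2), (-42, 110.2), (-40, 111.2), (-38, 109.8), (-36, 110.4), (-34, 111.0), (-32, 110.0), (-30, 108.9), (-26, 107.0), (-24, 311.8), (-22, 310.3), (-20, 108.0), (-18, 294.0), (-16, 296.0), (-14, 296.7), (-12, 296.6), (-10, 108.3), (-8, 107.0), (-6, 94.5), (-4, 94.6), (-2, 93.9), (0, 94.3), (2, 94.0), (4, 94.4), (6, 94.4), (8, 288.2), (10, 287.2), (12, 277.2), (14, 277.7), (16, 288.2), (18, 94.6), (20, 94.2), (22, 94.6), (24, 93.8), (26, 94.2), (28, 94.6), (30, 94.0), (32, 115.5), (34, 116.4), (36, 296.4), (38, 296.7), (40, 296.3), (42, 295.2), (44, 107.4), (46, 309.8), (48, 311.2), (50, 107.0), (52, 107.4), (54, 106.9), (56, 106.8), (58, 106.8), (60, 107.2), (62, 106.7), (64, 107.1), (66, 107.0), (68, 107.4), (70, 107.0), (72, 107.1), (74, 107.2), (76, 107.2), (78, 107.6), (80, 107.4), (82, 103.8), (84, 107.0), 
[... 333 characters left out ...]
 (-20, 107.1), (-18, 107.1), (-16, 107.1), (-14, 107.7), (-12, 107.3), (-10, 107.3), (-8, 107.4), (-6, 328.5), (-4, 322.2), (-2, 320.0), (0, 320.2), (2, 320.3), (4, 320.2), (6, 321.1), (8, 310.7), (10, 94.0), (12, 94.5), (14, 94.2), (16, 306.2), (18, 319.0), (20, 320.3), (22, 320.3), (24, 319.8), (26, 320.2), (28, 320.3), (30, 326.3), (32, 115.5), (34, 115.9), (36, 116.3), (38, 111.3), (40, 110.8), (42, 107.5), (44, 107.4), (46, 108.1), (48, 108.3), (50, 107.7), (52, 107.4), (54, 107.2), (56, 107.2), (58, 107.1), (60, 107.6), (62, 107.5), (64, 107.4), (66, 107.3), (68, 107.3), (70, 107.3), (72, 107.4), (74, 107.1), (76, 107.2), (78, 107.3), (80, 107.8), (82, 105.5), (84, 107.3), (86, 107.0)]
```

View pics/w6.png

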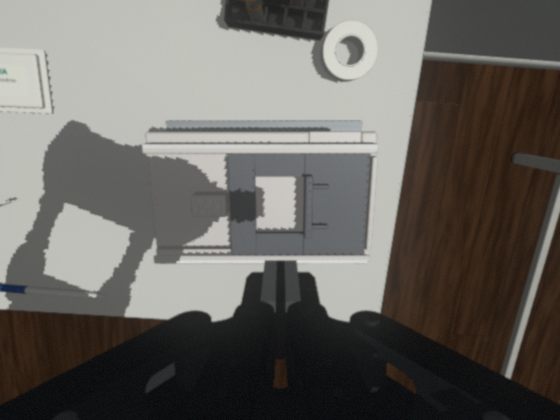

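The lid is fully shut over the mouth (front edge at the end wall, around column 370), the catch is up behind it near (210,205), and the robot is clear.

```bash
python3 -c "
from station import *
print(sign_off())"
```

```text
the job is handed in; nothing more can be done
None
```

The sharps box is shut: the flap lies flat under the lid, the lid is against its end stop, the catch is up behind it, and I handed the job in at about 10 s with the arm clear; the judge's verdict was not shown.

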